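# Set the ice tray's drain to a trickle

### The job

Get the drain of the ice-dig tray ready: pick up the red scraper, wipe all the ice chips off the dark strainer plate onto the bare tray floor with it (not with the fingers), and stand the scraper back upright on its green mat. Then screw the yellow drain cap down until it bottoms out and back it off a quarter turn, so that the meltwater will only trickle away; finish while still holding the cap there in the fingers, centred between them, ready to shut it. Leave the ice domes, the tools and everything else where they are.

Things in the scene. Friction and masses are not known exactly. Their poses are not given: they have to be found in the camera images.
- tray: blue plastic water tray, 480 (its x) by 600 (its y) by 60 mm high, fixed to the table, yaw within 0.15 rad; walls 6 mm, rim 12 mm wider all round on the outside; origin under the centre of its base, z up; floor 6 mm above it
- strainer_center (a point): centre of the top of the dark perforated strainer plate on the tray floor, axes as the tray's: 130 (x) by 230 (y) by 3 mm. The drain cap stands on it at y +70 mm; the ice chips lie within 60 mm of x 0, y -45 mm. Bare tray floor around it: 120 mm on its -x side up to the wall, 100 mm on its -y side, 80 mm on its +x side up to the ice domes
- drain_valve: moving part of the drain: round yellow knurled cap (and stem), origin on its upright axis; rises but does not turn. Cap 56 mm diameter, straight side 36 mm tall, from 19 to 55 mm above the strainer's top when right down; below it a fixed grey flange 68 mm wide, 6 mm tall. Origin level with the strainer's top when right down
- cap_top (a point): centre of the flat top of the yellow cap, on its axis, 55 mm above the strainer's top face when the cap is right down; grip the knurled side 10 to 20 mm below it
- cap_mark (a point): black mark at the rim of the cap's top, 26.5 mm from the axis (a black line runs from the axis to it and down the side); turns with the cap
- drain_cap (a joint): turn of the cap in rad: 0 = bottomed out (hard stop), growing anticlockwise seen from above as it is unscrewed, up to 4.6. Right-hand thread: clockwise screws it down, 6 mm per full turn (0.95 mm per rad). Starts between 2.4 and 3.8, already on its thread; about 0.12 N m of friction, stays where it is left
- scraper: red hand scraper with a rubber sole, upright on the green mat, its x along the mat's within 0.15 rad; base 120 (its x, the wiping edge) by 40 (y) by 26 mm tall, grip ridge on top 90 (x) by 26 (y) mm, reaching 76 mm above the sole; about 0.18 kg; origin at the centre of the sole, z up. Wipe along its y
- scraper_grip (a point): middle of the scraper's grip ridge, 54 mm above the sole; pinch it across its 26 mm (scraper y)
- mat_center (a point): centre of the top face of the green plastic mat, 190 (x) by 120 (y) by 4 mm, lying fixed on the table to the right of the tray: the scraper's place
- chip1: white chip of ice, roughly a flat faceted lump 27 mm across and 18 mm tall, loose, lying on the strainer at the start; origin at the centre of its underside
- chip2: white chip of ice, roughly a flat faceted lump 29 mm across and 17 mm tall, loose, lying on the strainer at the start; origin at the centre of its underside
- chip3: white chip of ice, roughly a flat faceted lump 26 mm across and 19 mm tall, loose, lying on the strainer at the start; origin at the centre of its underside
- chip4: white chip of ice, roughly a flat faceted lump 28 mm across and 16 mm tall, loose, lying on the strainer at the start; origin at the centre of its underside
- ice_dome1: bystander: frosted dome of ice 94 mm wide, 50 mm tall, with a bone inside, on the tray floor near the far wall; origin under its centre
- ice_dome2: bystander: frosted dome of ice 92 mm wide, 50 mm tall, with a spiral fossil inside, on the tray floor near the far wall; origin under its centre
- hammer: bystander: hammer with a red handle, 225 mm long (its x), lying in the left part of the tray; origin under its middle
- chisel: bystander: blue-handled chisel 200 mm long, lying on the table at the near right, close to the robot; origin under its middle
- tubes: bystander: pair of cardboard tubes standing side by side on the table to the right, 44 mm wide and 100 mm tall each; origin under their middle
- goggles: bystander: clear safety goggles with a blue brow, 144 mm wide, on the table at the far left; origin under the middle of the lens
- jar: bystander: clear jar with a white lid, 68 mm diameter, 95 mm tall, on the table at the right; origin under its centre

How it is judged:
On the way, in this order (a step that is already met when the one before it is completed fails the run):
1. all four ice chips are off the strainer, in the tray, while the scraper is in the fingers ((x of chip1 in the frame of strainer_center above 0.073 m or x of chip1 in the frame of strainer_center below -0.073 m or y of chip1 in the frame of strainer_center above 0.123 m or y of chip1 in the frame of strainer_center below -0.123 m) and x of chip1 in the frame of tray between -0.236 and 0.236 m and y of chip1 in the frame of tray between -0.296 and 0.296 m and z of each of chip1, chip2, chip3, chip4 in the frame of tray below 0.03 m and (x of chip2 in the frame of strainer_center above 0.073 m or x of chip2 in the frame of strainer_center below -0.073 m or y of chip2 in the frame of strainer_center above 0.123 m or y of chip2 in the frame of strainer_center below -0.123 m) and x of chip2 in the frame of tray between -0.236 and 0.236 m and y of chip2 in the frame of tray between -0.296 and 0.296 m and (x of chip3 in the frame of strainer_center above 0.073 m or x of chip3 in the frame of strainer_center below -0.073 m or y of chip3 in the frame of strainer_center above 0.123 m or y of chip3 in the frame of strainer_center below -0.123 m) and x of chip3 in the frame of tray between -0.236 and 0.236 m and y of chip3 in the frame of tray between -0.296 and 0.296 m and (x of chip4 in the frame of strainer_center above 0.073 m or x of chip4 in the frame of strainer_center below -0.073 m or y of chip4 in the frame of strainer_center above 0.123 m or y of chip4 in the frame of strainer_center below -0.123 m) and x of chip4 in the frame of tray between -0.236 and 0.236 m and y of chip4 in the frame of tray between -0.296 and 0.296 m and contact force between the fingers and scraper above 0.5 N), for 0.1 s.
2. the scraper stands released on its mat (horizontal distance between scraper and mat_center below 0.045 m and angle between scraper's own z axis and vertical below 0.12 rad and height (world z) of scraper below 0.012 m and linear speed of scraper below 0.02 m/s and contact force between the fingers and scraper below 0.1 N), for 0.2 s.
3. the drain cap is screwed down until it bottoms out (value of joint drain_cap below 0.08 rad), for 0.1 s.
At the end, for the whole second after the job is handed in: Cap still, 75 to 105 degrees open from its stop, gripped (over 2 N), grasp point within 15 mm of its axis and 35 mm of its top. Every chip's centre 8 mm or more outside the strainer's edges, on the tray floor. Scraper upright, still, released, within 45 mm of the mat's middle (all of step 2 and (x of chip1 in the frame of strainer_center above 0.073 m or x of chip1 in the frame of strainer_center below -0.073 m or y of chip1 in the frame of strainer_center above 0.123 m or y of chip1 in the frame of strainer_center below -0.123 m) and x of chip1 in the frame of tray between -0.236 and 0.236 m and y of chip1 in the frame of tray between -0.296 and 0.296 m and z of each of chip1, chip2, chip3, chip4 in the frame of tray below 0.03 m and (x of chip2 in the frame of strainer_center above 0.073 m or x of chip2 in the frame of strainer_center below -0.073 m or y of chip2 in the frame of strainer_center above 0.123 m or y of chip2 in the frame of strainer_center below -0.123 m) and x of chip2 in the frame of tray between -0.236 and 0.236 m and y of chip2 in the frame of tray between -0.296 and 0.296 m and (x of chip3 in the frame of strainer_center above 0.073 m or x of chip3 in the frame of strainer_center below -0.073 m or y of chip3 in the frame of strainer_center above 0.123 m or y of chip3 in the frame of strainer_center below -0.123 m) and x of chip3 in the frame of tray between -0.236 and 0.236 m and y of chip3 in the frame of tray between -0.296 and 0.296 m and (x of chip4 in the frame of strainer_center above 0.073 m or x of chip4 in the frame of strainer_center below -0.073 m or y of chip4 in the frame of strainer_center above 0.123 m or y of chip4 in the frame of strainer_center below -0.123 m) and x of chip4 in the frame of tray between -0.236 and 0.236 m and y of chip4 in the frame of tray between -0.296 and 0.296 m and contact force between the fingers and drain_valve above 2 N and distance between the grasp point and cap_top below 0.035 m and horizontal distance between the grasp point and cap_top below 0.015 m and value of joint drain_cap between 1.31 and 1.83 rad and velocity of joint drain_cap between -0.05 and 0.05 rad/s); the arm keeps its last pose, push and grip.
It fails at once if the gripper touches an ice chip (contact force between any of the fingers, the arm and chip1 above 1 N or contact force between any of the fingers, the arm and chip2 above 1 N or contact force between any of the fingers, the arm and chip3 above 1 N or contact force between any of the fingers, the arm and chip4 above 1 N).
It fails at once if a bystander is moved by more than 30 mm (distance of any of ice_dome1, ice_dome2, hammer, chisel, tubes, goggles, jar from where it was at the start of the episode above 0.03 m).
It also fails if it takes over 72 s, if anything falls off the work surface, if the arm or the gripper's body presses on something with over 40 N, if the wrist force passes 120 N, or if a joint passes its speed limit or range.

### The arm

A 6-joint arm with a two-finger parallel gripper is mounted at the origin on the work surface. World frame = base frame: x ahead of the robot, y to its left, z up, the work surface at z = 0. Lengths are in m, angles in rad, forces in N, time in s.
With the tool pointing down it reaches from about 0.35 to 0.975 m from the base axis. Payload 4.9 kg.
Tool frame: the origin (TCP) lies at the very end of the fingers, on their centre line; the grasp point (between the pads) lies 19 mm behind it; x points along the fingers, z is the direction in which the jaws open and shut, and the axes are right-handed (so a half turn about x gives the same grasp; the last joint's range is limited). The gripper opens to 85 mm and grips with 20 to 120 N. Pads are 22 mm wide; open, the fingers measure 114 mm over their backs; the gripper's body (76 mm by 85 mm) begins 54 mm behind the grasp point. The pads swing forward as they close: fully open they stand 13 mm farther back than shut.
Start: joints at [1.057, 0.053, 1.613, -0, 1.476, -0.119], TCP at [0.24, 0.577, 0.231] pointing down, gripper open.
Joint ranges: [-3.01, 3.01], [-1.01, 2.22], [0.06, 2.58], [-1.02, 4.17], [0.09, 2.62], [-3.14, 3.14]. Speed limits (rad/s): [2.57, 2.57, 3.14, 3.14, 3.14, 3.14].

### API

Orientations are given as a rotation vector (axis times angle).
In Python, from station import ctrl, imaging gives the robot as it stands. The module is installed in compiled form; this text tells all that it offers.
- The arm moves only by the shell command python3 -m jog 'ROWS' [FORCE]. ROWS is JSON, a list that holds one entry, the list of rows, each a list of 5 numbers: the shift along the tool's x, y, z in m, then the turn about the tool's x in rad, then the closure, from -1 (fully open) to 1 (shut). A call has 1 to 12 rows; each row is the pose to reach, as a shift and turn from the pose measured when the call began, along the tool's axes at that moment; what a row does not reach only later rows make up. A row lasts 1/10 s, in which the tool goes at most 50 mm and 8.59 degrees, less where a joint would pass 70% of its speed; a pose out of reach is approached as far as the arm can. A call with a gripper value outside its range is refused whole. The fingers move at their own pace and stop on an object; FORCE is the grip in N (left out, the last holds). Time passes only in rows, so rows that repeat a pose let the fingers close. It gives the time, the measured TCP pose, the force and the opening at its end, in the units of the state.
- ctrl.get_obs(): the state, without advancing time (a new reading comes with each control period).
- imaging.get_image(name): name is "side" or "top"; returns a dict with "color" (400x640x3 uint8, red, green, blue), "intrinsics" (3x3 intrinsics, pixels), "R" (3x3) and "t" (3): a world point X has camera coordinates R X + t. Camera axes: x right, y down, z forward; pixel columns grow to the right and rows downward; lengths in m; the calibration is good to about 2 mm. A picture is of the moment at which its call begins. There is no depth.
- ctrl.finish_job(): hands the job in, once; it reports no verdict.
The state is a dict: "t": time; "q": joint angles; "dq": joint speeds; "effort": joint torques, N m; "tool_pos": TCP position; "tool_rot": TCP orientation; "contact_force": force on the tool from outside, world axes, zero at the start; "wrist_torque": the same for the moment, N m; "opening": finger opening in m.
Only numpy, scipy, OpenCV 4.12 (cv2) and the standard library are available. Lean on these libraries where they do the work, as an engineer would, in place of code of your own. Each camera call takes 0.05 s, during which the arm holds its last target.

## Working session

There is one attempt and no reset: what is moved stays moved. The work goes in short steps, Python scripts to look and compute and a shell command to move; the robot and the scene stay as the last step left them, time stands still between calls to the robot, and variables do not carry over. Pictures are saved under pics/ and viewed, and the job is handed in when it is done.

```bash
mkdir -p pics; ls; python3 - <<'E'
from station import ctrl, imaging
import cv2
o=ctrl.get_obs()
print(o)
for n in ("side","top"):
    d=imaging.get_image(n); cv2.imwrite(f"pics/{n}0.png",d["color"][:,:,::-1]); print(n,d["intrinsics"],d["R"],d["t"])
E
```

```text
pics
{'t': 0.0, 'q': array([ 1.05701639e+00,  5.33588290e-02,  1.61431667e+00, -6.03738190e-06,
        1.47597628e+00, -1.19007776e-01]), 'dq': array([ 0.00076374,  0.00020075, -0.00022037, -0.00124426,  0.00053298,
       -0.00081483]), 'effort': array([ 3.39170847e-04, -3.93660235e+01, -3.70183825e+01, -1.05793240e-04,
        6.68768131e-03, -2.85166003e-06]), 'tool_pos': array([0.24006926, 0.57637582, 0.23004825]), 'tool_rot': array([-0.91469284,  1.37236442,  0.91315058]), 'contact_force': array([ 0.58117665, -1.1397229 , -0.25195281]), 'wrist_torque': array([0.01646465, 0.01457184, 0.04013607]), 'opening': 0.08536948279030702}
side [[455.15593523   0.         326.56041386]
 [  0.         455.15593523 199.18108349]
 [  0.           0.           1.        ]] [[ 7.92825495e-01 -6.09448676e-01  2.12428641e-04]
 [-4.43887423e-01 -5.77687336e-01 -6.85011896e-01]
 [ 4.17602310e-01  5.43000601e-01 -7.28531851e-01]] [-0.40677292  0.30796824  1.31480477]
top [[379.20456686   0.         310.53788429]
 [  0.         379.20456686 201.30878881]
 [  0.           0.           1.        ]] [[-0.00961042 -0.99992994 -0.00691062]
 [-0.99177758  0.01041357 -0.12754915]
 [ 0.12761218  0.00562799 -0.99180818]] [0.02700851 0.53714639 1.36076661]
```

View pics/side0.png

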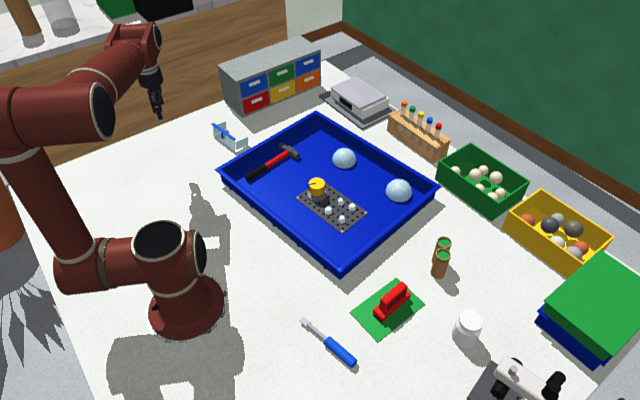

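View pics/top0.png

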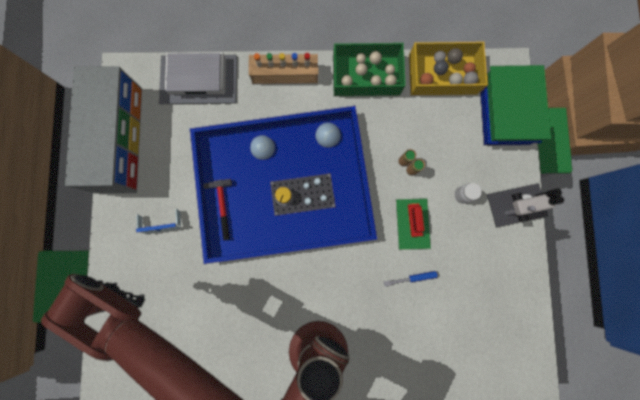

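```bash
cat > h.py <<'E'
from station import ctrl, imaging
import cv2, numpy as np
from scipy.spatial.transform import Rotation as Ro
def crop(n,name,x0,y0,x1,y1,s,grid=10):
    d=imaging.get_image(n); c=d["color"][y0:y1,x0:x1,::-1]
    c=cv2.resize(c,None,fx=s,fy=s,interpolation=cv2.INTER_CUBIC).copy()
    for x in range((x0//grid+1)*grid,x1,grid):
        cv2.line(c,((x-x0)*s,0),((x-x0)*s,5),(255,255,255),1); cv2.putText(c,str(x),((x-x0)*s-8,15),0,.3,(255,255,255),1)
    for y in range((y0//grid+1)*grid,y1,grid):
        cv2.line(c,(0,(y-y0)*s),(5,(y-y0)*s),(255,255,255),1); cv2.putText(c,str(y),(6,(y-y0)*s+3),0,.3,(255,255,255),1)
    cv2.imwrite("pics/"+name,c); return d
CAL={"side":None,"top":None}
K={"side":(455.15593523,326.56041386,199.18108349),"top":(379.20456686,310.53788429,201.30878881)}
R={"side":np.array([[7.92825495e-01,-6.09448676e-01,2.12428641e-04],[-4.43887423e-01,-5.77687336e-01,-6.85011896e-01],[4.17602310e-01,5.43000601e-01,-7.28531851e-01]]),
"top":np.array([[-0.00961042,-0.99992994,-0.00691062],[-0.99177758,0.01041357,-0.12754915],[0.12761218,0.00562799,-0.99180818]])}
T={"side":np.array([-0.40677292,0.30796824,1.31480477]),"top":np.array([0.02700851,0.53714639,1.36076661])}
def w(n,u,v,z):
    f,cx,cy=K[n]; C=-R[n].T@T[n]; d=R[n].T@np.array([(u-cx)/f,(v-cy)/f,1]); return C+d*(z-C[2])/d[2]
def p(n,X):
    f,cx,cy=K[n]; c=R[n]@np.asarray(X)+T[n]; return np.array([f*c[0]/c[2]+cx,f*c[1]/c[2]+cy])
E
python3 - <<'E'
from h import *
crop("top","t1.png",180,100,390,270,3); crop("top","t2.png",260,165,345,225,9,5); crop("side","s1.png",290,165,375,240,8,5);crop("side","s2.png",340,270,440,345,8,5);crop("top","t3.png",385,185,445,260,8,5)
E
```

```text
(no output)
```

View pics/t1.png

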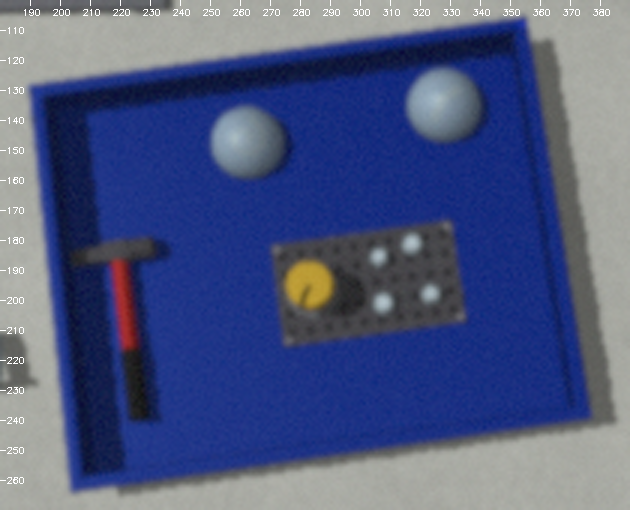

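View pics/t2.png

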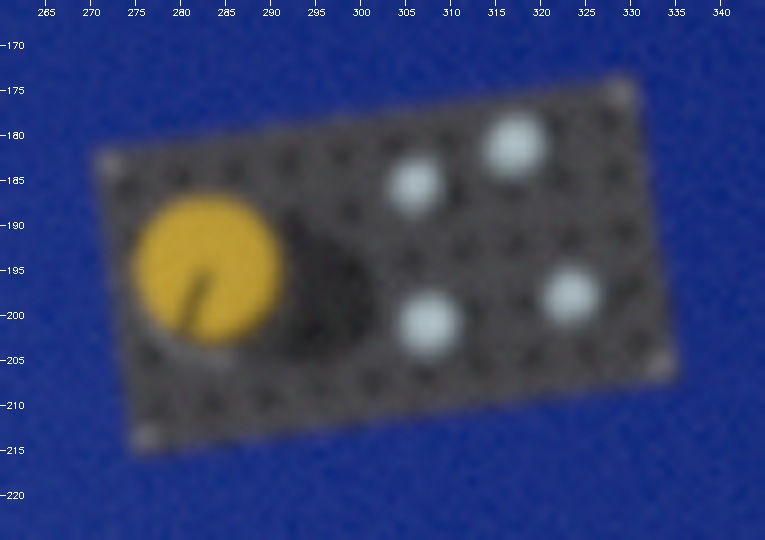

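View pics/s1.png

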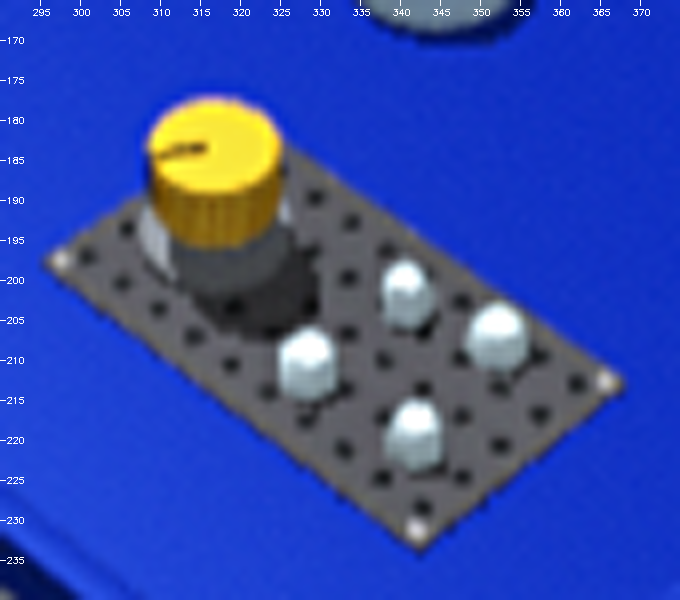

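View pics/s2.png

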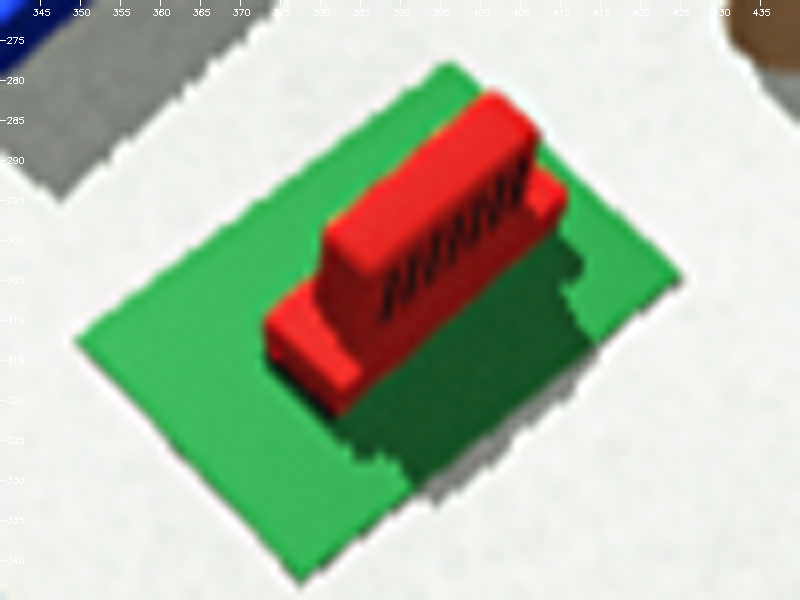

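View pics/t3.png

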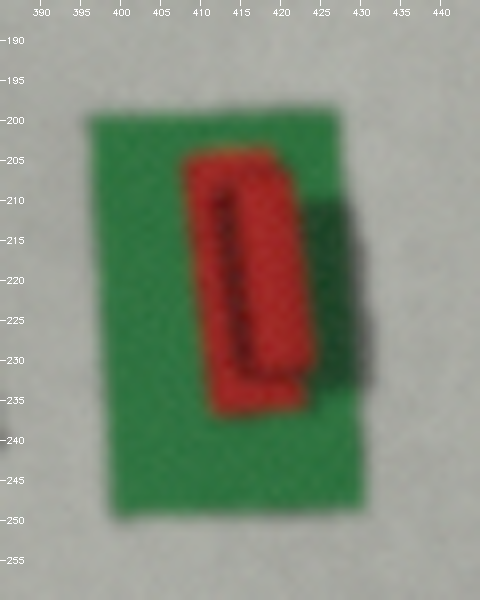

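```bash
python3 - <<'E'
from h import *
np.set_printoptions(precision=4,suppress=True)
def quad(n,pts,z,l):
    P=np.array([w(n,u,v,z)[:2] for u,v in pts]); print(l,P.tolist(),'mean',P.mean(0))
    for i in range(4): e=P[(i+1)%4]-P[i]; print('   len %.4f ang %.3f'%(np.hypot(*e),np.arctan2(e[1],e[0])))
quad("top",[(270.2,181.8),(330,173.3),(335,207.5),(275,215.5)],.009,"strainer top")
quad("side",[(295.5,198),(321.5,181.5),(368,212.5),(342.5,233.5)],.009,"strainer side")
quad("top",[(396.3,199.5),(427,198.5),(430.5,249),(399,249.5)],.004,"mat top")
quad("side",[(349.5,312.8),(396,277.5),(425.2,305),(377.5,343)],.004,"mat side")
quad("side",[(380.5,299),(401.5,281.8),(407.5,286.8),(386.5,304)],.080,"ridge side")
quad("top",[(412.5,208),(420,207.5),(424.5,231.5),(416.5,232)],.080,"ridge top?")
quad("side",[(373,310.2),(379,305),(385,316.5),(382,319)],.030,"base")
for u,v in [(411,237),(407.8,204),(423,236)]: print(w("top",u,v,.03))
quad("side",[(373,313.5),(382,322),(410.5,297),(410.5,297)],.006,"sole side pts")
print("captop",w("top",283,194.8,.067),w("side",316.6,183.2,.067))
print("mark",w("top",280.2,202,.067),w("side",309,184.7,.067))
for c,a,b in [(1,(306,185.5),(340.5,204)),(2,(317,181),(352,208)),(3,(307.5,201),(328.5,212)),(4,(323.5,198),(341.7,221))]: print("chip",c,w("top",*a,.020),w("side",*b,.014))
for d,a in [(1,(262.5,147.5)),(2,(328,135))]: print("dome",w("top",*a,.03))
for a in [(190.5,128.5),(355,106.5),(377,238),(204.5,263)]: print("rim",w("top",*a,.06))
print(-R["top"].T@T["top"])
E
```

```text
strainer top [[0.6165178239583827, 0.17330830092208988], [0.6466882464014827, -0.05287376493064816], [0.516380314945773, -0.06945277840698633], [0.4886721882775795, 0.1548770589100161]] mean [0.5671 0.0515]
   len 0.2282 ang -1.438
   len 0.1314 ang -3.015
   len 0.2260 ang 1.694
   len 0.1292 ang 0.143
strainer side [[0.49212147573194054, 0.15146266938157904], [0.6141514636136451, 0.16164827106302704], [0.648955374985593, -0.05470665852972212], [0.5225272765717918, -0.07312210791833351]] mean [0.5694 0.0463]
   len 0.1225 ang 0.083
   len 0.2191 ang -1.411
   len 0.1278 ang -2.997
   len 0.2266 ang 1.705
mat top [[0.5447820229240518, -0.3004744402179818], [0.5473573325791572, -0.41574542008619725], [0.35911426020194975, -0.4194766559010004], [0.3584006107580094, -0.3032748173401016]] mean [ 0.4524 -0.3597]
   len 0.1153 ang -1.548
   len 0.1883 ang -3.122
   len 0.1162 ang 1.577
   len 0.1864 ang 0.015
mat side [[0.359203462999071, -0.30725540583025246], [0.5462690814656267, -0.30135332381459906], [0.5481724803480692, -0.42095189106112096], [0.36142783195254513, -0.42364832450863527
[... 1246 characters left out ...]
32002683003], [0.5321864120701131, -0.3769732002683003]] mean [ 0.4716 -0.3725]
   len 0.0352 ang -1.502
   len 0.1202 ang 0.071
   len 0.0000 ang 0.000
   len 0.1251 ang 2.928
captop [0.5579 0.1204 0.067 ] [0.5606 0.118  0.067 ]
mark [0.5318 0.1305 0.067 ] [0.5356 0.128  0.067 ]
chip 1 [0.599  0.0381 0.02  ] [0.5964 0.0295 0.014 ]
chip 2 [ 0.6156 -0.0032  0.02  ] [ 0.6159 -0.009   0.014 ]
chip 3 [0.5405 0.033  0.02  ] [0.541  0.0255 0.014 ]
chip 4 [ 0.5512 -0.0267  0.02  ] [ 0.5513 -0.033   0.014 ]
dome [0.744  0.2004 0.03  ]
dome [ 0.7896 -0.0467  0.03  ]
rim [0.8112 0.4643 0.06  ]
rim [ 0.8888 -0.1477  0.06  ]
rim [ 0.3998 -0.2141  0.06  ]
rim [0.3176 0.3994 0.06  ]
[0.3593 0.0138 1.4183]
```

```bash
cat >> h.py <<'E'
def st(v=True):
    o=ctrl.get_obs(); M=Ro.from_rotvec(o["tool_rot"]).as_matrix()
    if v: print("t %.2f tcp"%o["t"],o["tool_pos"].round(4),"q",o["q"].round(3),"F",o["contact_force"].round(1),"T",o["wrist_torque"].round(2),"open %.4f"%o["opening"],"x",M[:,0].round(3),"jawang %.3f"%np.arctan2(M[1,2],M[0,2]))
    return o,M
def to(pos,ang=None):
    "shift in tool axes to world pos; turn so jaw z axis has world angle ang (mod pi options)"
    o,M=st(); s=M.T@(np.array(pos)-o["tool_pos"]); print("shift",s.round(4))
    if ang is not None:
        a=np.arctan2(M[1,2],M[0,2]); d=-(ang-a); d=(d+np.pi/2)%np.pi-np.pi/2; print("turn about x %.3f (or +-pi)"%d)
E
python3 - <<'E'
from h import *
to((.45,.2,.2),1.636)
to((.466,-.362,.15),1.636)
E
```

```text
t 0.35 tcp [0.2403 0.5768 0.231 ] q [ 1.057  0.053  1.613 -0.     1.476 -0.119] F [ 0.  -0.2  0.2] T [-0.03  0.02  0.  ] open 0.0854 x [-0. -0. -1.] jawang 1.176
shift [ 0.0311 -0.3385 -0.2671]
turn about x -0.460 (or +-pi)
t 0.35 tcp [0.2403 0.5768 0.231 ] q [ 1.057  0.053  1.613 -0.     1.476 -0.119] F [ 0.  -0.2  0.2] T [-0.03  0.02  0.  ] open 0.0854 x [-0. -0. -1.] jawang 1.176
shift [ 0.0814 -0.5694 -0.7797]
turn about x -0.460 (or +-pi)
```

```bash
python3 -m jog '[[[0.01,-0.08,-0.06,-0.1,-1],[0.02,-0.2,-0.16,-0.3,-1],[0.03,-0.338,-0.267,-0.46,-1],[0.03,-0.338,-0.267,-0.46,-1],[0.03,-0.338,-0.267,-0.46,-1],[0.03,-0.338,-0.267,-0.46,-1],[0.03,-0.338,-0.267,-0.46,-1],[0.03,-0.338,-0.267,-0.46,-1],[0.03,-0.338,-0.267,-0.46,-1],[0.03,-0.338,-0.267,-0.46,-1],[0.03,-0.338,-0.267,-0.46,-1]]]' 40; python3 - <<'E'
from h import *
to((.466,-.362,.13),1.636)
E
```

```text
t: 1.45
tool_pos: [0.4498, 0.1998, 0.2011]
tool_rot: [-1.255, 1.179, 1.256]
contact_force: [0.5, -0.2, 0.7]
opening: 0.0855
t 1.45 tcp [0.4498 0.1998 0.2011] q [ 0.267 -0.253  1.948  0.     1.448 -1.367] F [ 0.5 -0.2  0.7] T [-0.02 -0.01  0.02] open 0.0855 x [-0.001  0.    -1.   ] jawang 1.634
shift [ 0.0711  0.0193 -0.5617]
turn about x -0.002 (or +-pi)
```

```bash
python3 -m jog '[[[0,0.02,-0.56,0,-1],[0,0.02,-0.56,0,-1],[0,0.02,-0.56,0,-1],[0,0.02,-0.56,0,-1],[0,0.02,-0.56,0,-1],[0,0.02,-0.56,0,-1],[0,0.02,-0.56,0,-1],[0.03,0.02,-0.56,0,-1],[0.07,0.02,-0.56,0,-1],[0.07,0.02,-0.56,0,-1],[0.07,0.02,-0.56,0,-1],[0.07,0.02,-0.56,0,-1]]]'; python3 - <<'E'
from h import *
to((.466,-.362,.041),1.636)
crop("side","s3.png",320,200,460,340,5);crop("top","t4.png",370,150,460,260,5)
E
```

```text
t: 2.65
tool_pos: [0.4652, -0.3617, 0.1292]
tool_rot: [-1.254, 1.179, 1.257]
contact_force: [-0.0, 0.6, -0.5]
opening: 0.0852
t 2.65 tcp [ 0.4652 -0.3617  0.1292] q [-7.870e-01  5.400e-02  1.787e+00 -1.000e-03  1.303e+00 -2.420e+00] F [-0.   0.6 -0.5] T [-0.01  0.    0.04] open 0.0852 x [-0.002  0.001 -1.   ] jawang 1.634
shift [ 0.0882 -0.001  -0.0005]
turn about x -0.002 (or +-pi)
```

View pics/s3.png

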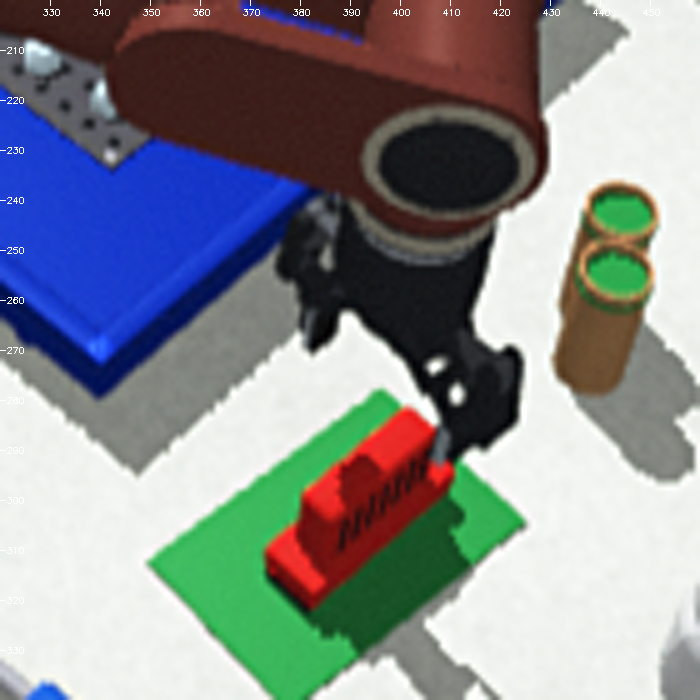

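View pics/t4.png

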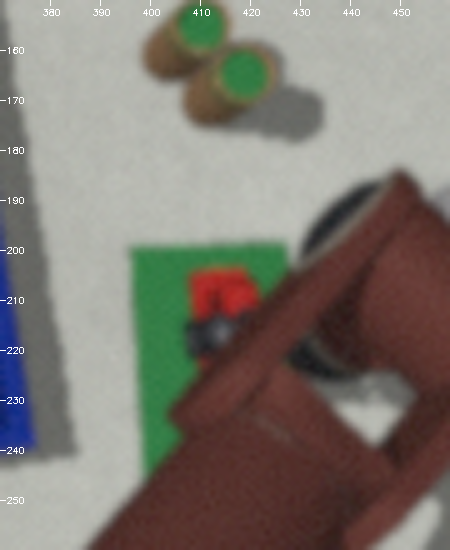

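```bash
python3 -m jog '[[[0.03,-0.001,0,0,-1],[0.06,-0.001,0,0,-1],[0.086,-0.001,0,0,-1],[0.086,-0.001,0,0,-1],[0.086,-0.001,0,0,-0.3],[0.086,-0.001,0,0,0.3],[0.086,-0.001,0,0,0.8],[0.086,-0.001,0,0,1],[0.086,-0.001,0,0,1],[0.086,-0.001,0,0,1],[0.086,-0.001,0,0,1],[0.086,-0.001,0,0,1]]]' 60; python3 - <<'E'
from h import *
st()
crop("side","s4.png",320,200,460,340,5)
E
```

```text
t: 3.95
tool_pos: [0.4667, -0.3614, 0.0449]
tool_rot: [-1.254, 1.179, 1.255]
contact_force: [0.2, 1.2, 5.7]
opening: 0.0253
t 3.95 tcp [ 0.4667 -0.3614  0.0449] q [-0.785  0.158  1.83   0.     1.154 -2.418] F [0.2 1.2 5.7] T [0.31 0.07 0.03] open 0.0253 x [-0.001  0.001 -1.   ] jawang 1.633
```

View pics/s4.png

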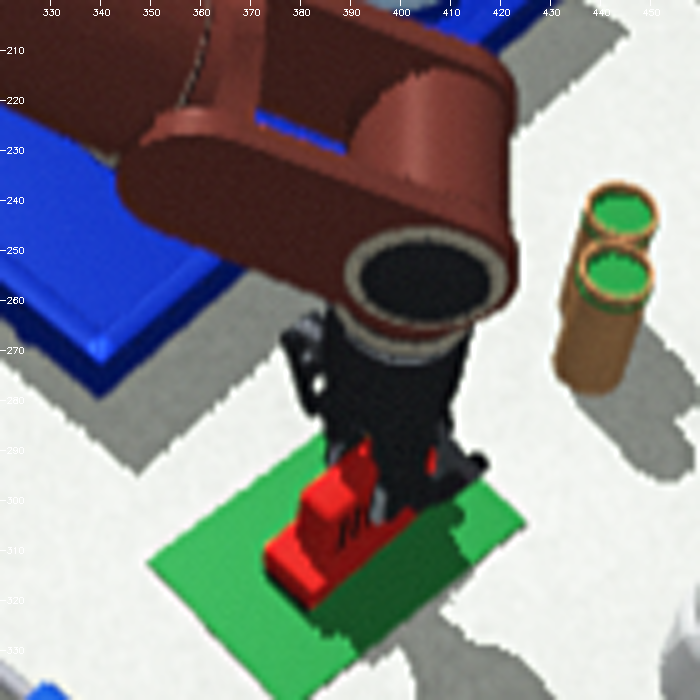

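```bash
python3 -m jog '[[[-0.03,0,0,0,1],[-0.08,0,0,0,1],[-0.135,0,0,0,1],[-0.135,0,0.02,0,1],[-0.135,0,0.1,0.1,1],[-0.135,0,0.15,0.2,1],[-0.135,-0.01,0.2,0.35,1],[-0.135,-0.04,0.24,0.5,1],[-0.135,-0.07,0.28,0.65,1],[-0.135,-0.1,0.3,0.8,1],[-0.135,-0.12,0.32,0.95,1],[-0.135,-0.14,0.34,1.1,1]]]'; python3 - <<'E'
from h import *
to((.6675,.0141,.10),.133)
crop("side","s5.png",240,100,480,300,3)
E
```

```text
t: 5.2
tool_pos: [0.5858, -0.0114, 0.179]
tool_rot: [-0.464, 1.522, 0.467]
contact_force: [-0.0, -1.0, -2.0]
opening: 0.0253
t 5.20 tcp [ 0.5858 -0.0114  0.179 ] q [-1.470e-01 -0.000e+00  1.756e+00  1.000e-03  1.389e+00 -7.410e-01] F [-0. -1. -2.] T [-0.11 -0.05 -0.01] open 0.0253 x [-0.002  0.001 -1.   ] jawang 0.594
shift [ 0.0789 -0.0247  0.082 ]
turn about x 0.461 (or +-pi)
```

View pics/s5.png

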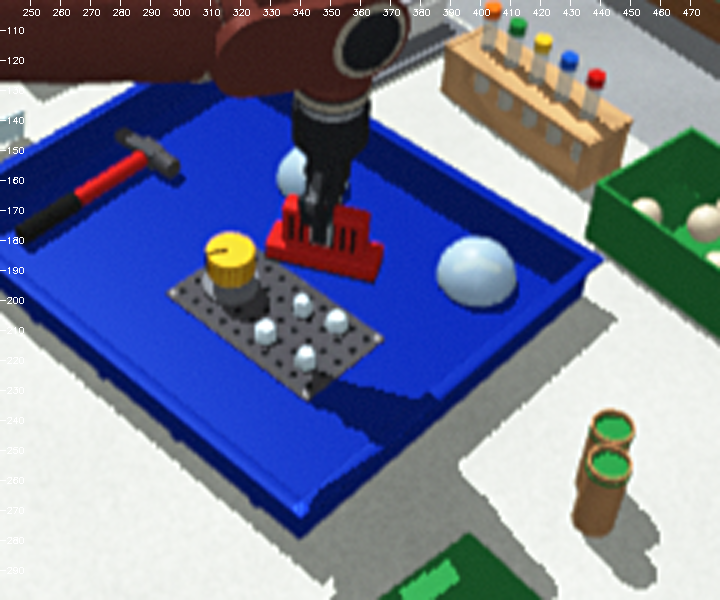

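```bash
python3 -m jog '[[[0,-0.012,0.04,0.12,1],[0,-0.025,0.082,0.25,1],[0,-0.025,0.082,0.38,1],[0,-0.025,0.082,0.461,1],[0.03,-0.025,0.082,0.461,1],[0.07,-0.025,0.082,0.461,1],[0.078,-0.025,0.082,0.461,1],[0.078,-0.025,0.082,0.461,1]]]'; python3 - <<'E'
from h import *
to((.6675,.0141,.0515),.133)
crop("side","s6.png",280,130,400,250,5);crop("top","t6.png",260,120,360,220,6)
E
```

```text
t: 6.05
tool_pos: [0.6685, 0.0179, 0.0979]
tool_rot: [-0.097, 1.573, 0.107]
contact_force: [-0.4, 0.3, -2.6]
opening: 0.0255
t 6.05 tcp [0.6685 0.0179 0.0979] q [-0.087  0.265  1.606  0.006  1.276 -0.218] F [-0.4  0.3 -2.6] T [-0.02  0.02 -0.02] open 0.0255 x [-0.005  0.006 -1.   ] jawang 0.129
shift [ 0.0464 -0.004  -0.0012]
turn about x -0.004 (or +-pi)
```

View pics/s6.png

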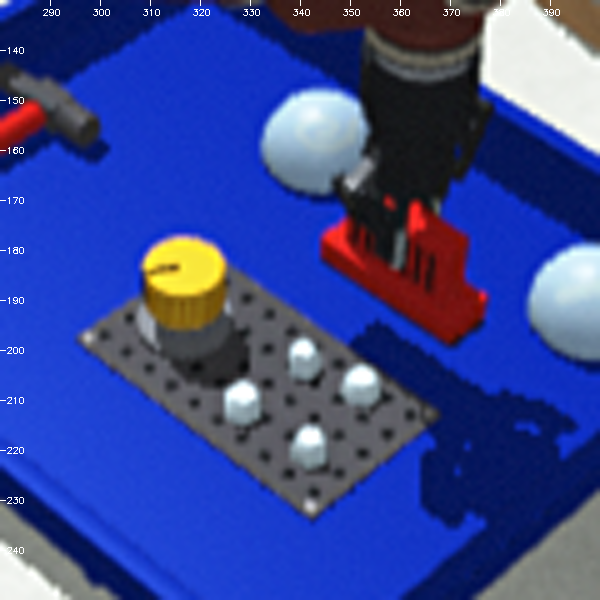

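View pics/t6.png

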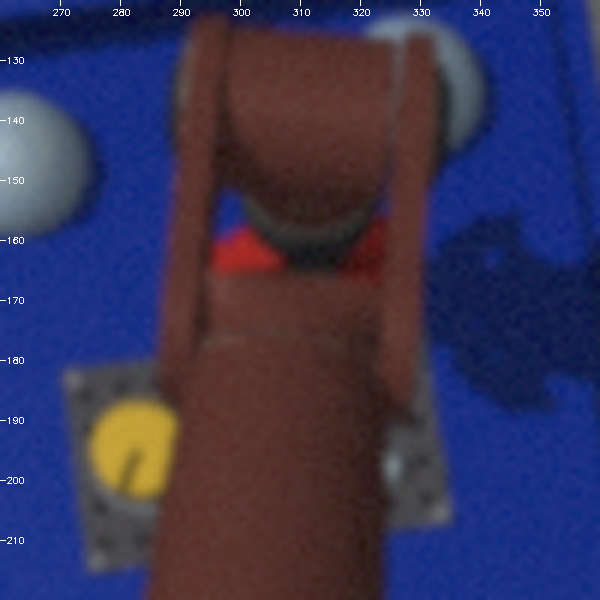

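```bash
python3 -m jog '[[[0.015,-0.004,-0.001,-0.004,1],[0.03,-0.004,-0.001,-0.004,1],[0.045,-0.004,-0.001,-0.004,1],[0.045,-0.004,-0.001,-0.004,1],[0.045,-0.004,-0.001,-0.004,1]]]'; python3 - <<'E'
from h import *
o,M=st()
crop("side","s7.png",290,150,390,250,6)
c=o["tool_pos"].copy(); c[2]-=.041; ex=np.array([.991,.133,0]); ey=np.array([-.133,.991,0])
for a,b in [(-.02,.06),(-.02,-.06),(.02,-.06)]: print(p("side",c+a*ex+b*ey))
to(np.r_[.567,.049,.0515]-.125*ex-.046*ey,.133)
E
```

```text
t: 6.65
tool_pos: [0.6705, 0.0139, 0.0564]
tool_rot: [-0.101, 1.567, 0.109]
contact_force: [0.2, -0.2, -2.5]
opening: 0.0252
t 6.65 tcp [0.6705 0.0139 0.0564] q [-0.092  0.313  1.625  0.006  1.204 -0.228] F [ 0.2 -0.2 -2.5] T [-0.03 -0.01 -0.03] open 0.0252 x [ 0.001  0.005 -1.   ] jawang 0.133
[343.42776299 191.06456436]
[369.01475368 208.82561245]
[376.65072355 202.72161634]
t 6.70 tcp [0.6713 0.0139 0.0574] q [-0.092  0.312  1.624  0.006  1.204 -0.228] F [-0.2 -0.3 -3. ] T [0.   0.03 0.  ] open 0.0254 x [ 0.003  0.005 -1.   ] jawang 0.134
shift [ 0.0052  0.0027 -0.2237]
turn about x 0.001 (or +-pi)
```

View pics/s7.png

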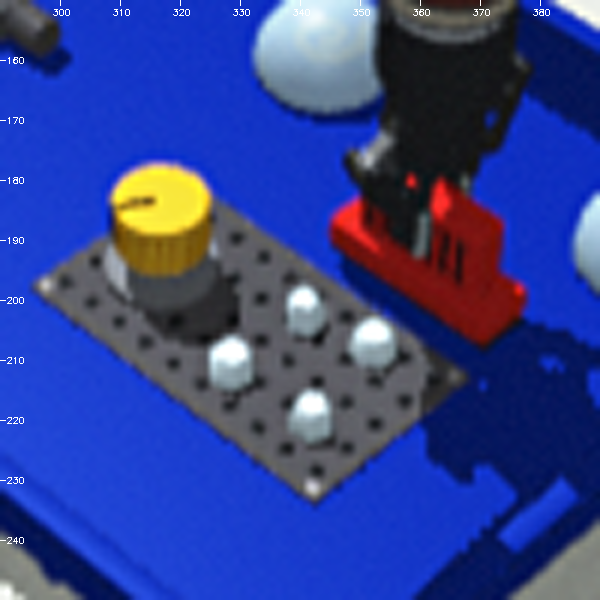

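```bash
python3 -m jog '[[[0.006,0.001,0,0,1],[0.007,0.001,-0.005,0,1],[0.007,0.001,-0.014,0,1],[0.007,0.001,-0.024,0,1],[0.007,0.001,-0.034,0,1],[0.007,0.001,-0.044,0,1],[0.007,0.001,-0.054,0,1],[0.007,0.001,-0.064,0,1],[0.007,0.001,-0.074,0,1],[0.007,0.001,-0.084,0,1]]]'; python3 - <<'E'
from h import *
st()
crop("side","s8.png",290,150,390,250,6)
ex=np.array([.991,.133,0]); ey=np.array([-.133,.991,0])
to(np.r_[.567,.049,.0515]-.125*ex-.046*ey,.133)
E
```

```text
t: 7.7
tool_pos: [0.5872, 0.0036, 0.0503]
tool_rot: [-0.101, 1.565, 0.109]
contact_force: [0.4, 0.1, -1.9]
opening: 0.0253
t 7.70 tcp [0.5872 0.0036 0.0503] q [-0.123  0.141  1.838  0.006  1.159 -0.259] F [ 0.4  0.1 -1.9] T [-0.01 -0.1  -0.01] open 0.0253 x [ 0.003  0.005 -1.   ] jawang 0.133
t 7.75 tcp [0.5859 0.0036 0.05  ] q [-0.123  0.14   1.841  0.006  1.161 -0.259] F [-2.   0.4  1.6] T [-0.15  0.33 -0.09] open 0.0253 x [ 0.001  0.005 -1.   ] jawang 0.134
shift [-0.0018  0.0016 -0.1376]
turn about x 0.001 (or +-pi)
```

View pics/s8.png

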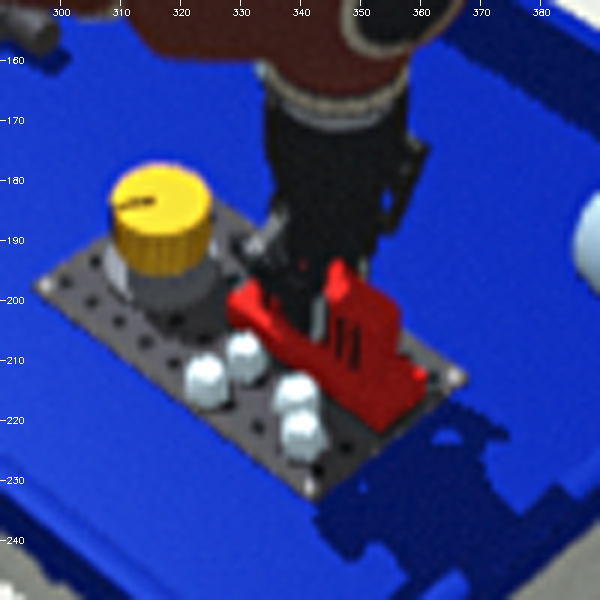

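```bash
python3 -m jog '[[[0,0.001,-0.01,0,1],[0,0.001,-0.02,0,1],[0,0.001,-0.03,0,1],[0,0.001,-0.042,0,1],[0,0.001,-0.054,0,1],[0,0.001,-0.066,0,1],[0,0.001,-0.078,0,1],[0,0.001,-0.09,0,1],[0,0.001,-0.102,0,1],[0,0.001,-0.114,0,1],[0,0.001,-0.126,0,1],[0,0.001,-0.132,0,1]]]'; python3 - <<'E'
from h import *
st()
crop("side","s9.png",280,150,380,250,6)
crop("top","t9.png",260,160,360,260,6)
E
```

```text
t: 8.95
tool_pos: [0.453, -0.013, 0.049]
tool_rot: [-0.1, 1.569, 0.109]
contact_force: [-0.3, -0.1, -2.5]
opening: 0.0248
t 8.95 tcp [ 0.453 -0.013  0.049] q [-0.196 -0.177  2.154  0.006  1.166 -0.332] F [-0.3 -0.1 -2.5] T [ 0.05 -0.06 -0.02] open 0.0248 x [-0.001  0.005 -1.   ] jawang 0.133
```

View pics/s9.png

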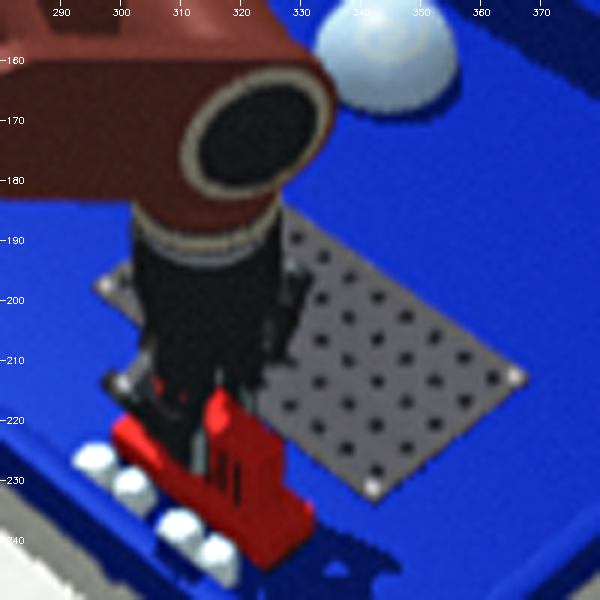

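View pics/t9.png

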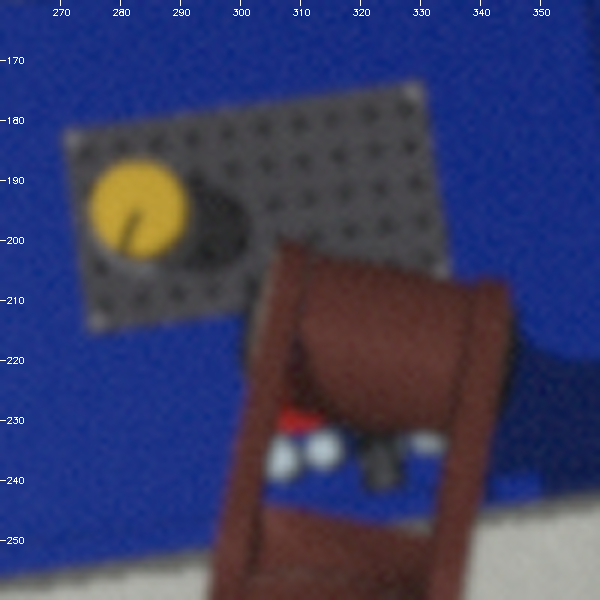

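```bash
python3 -m jog '[[[0,0,0,0,1],[0,0,0.01,0,1],[-0.01,0,0.02,0,1],[-0.05,0,0.02,0,1],[-0.1,0,0.02,0,1],[-0.13,0,0.02,0,1],[-0.13,0,0.02,0,1]]]'; python3 - <<'E'
from h import *
to((.458,-.362,.18),1.59)
crop("side","s10.png",280,150,380,250,6)
E
```

```text
t: 9.75
tool_pos: [0.4783, -0.0115, 0.1868]
tool_rot: [-0.103, 1.555, 0.106]
contact_force: [1.5, 0.3, -1.7]
opening: 0.0257
t 9.75 tcp [ 0.4783 -0.0115  0.1868] q [-0.183 -0.289  2.     0.005  1.418 -0.317] F [ 1.5  0.3 -1.7] T [-0.01 -0.02 -0.02] open 0.0257 x [ 0.013  0.003 -1.   ] jawang 0.134
shift [ 0.0054 -0.3446 -0.0669]
turn about x -1.456 (or +-pi)
```

View pics/s10.png

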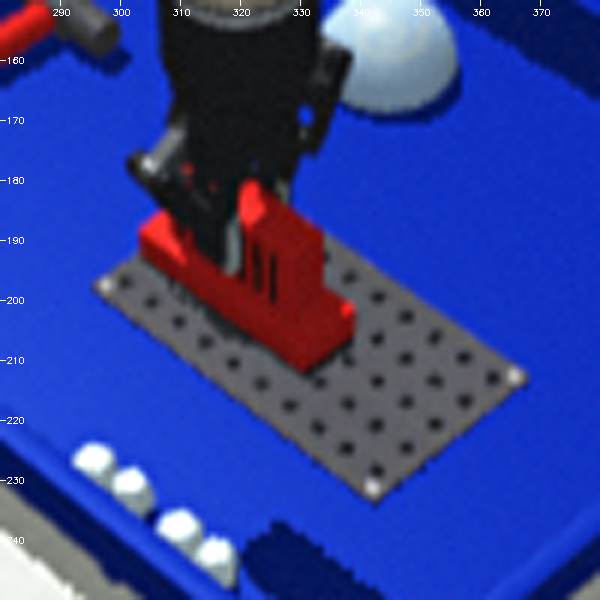

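```bash
python3 -m jog '[[[0,-0.04,-0.01,-0.1,1],[0,-0.08,-0.02,-0.22,1],[0,-0.12,-0.03,-0.36,1],[0,-0.16,-0.04,-0.5,1],[0,-0.2,-0.05,-0.64,1],[0,-0.24,-0.06,-0.78,1],[0,-0.28,-0.067,-0.92,1],[0,-0.32,-0.067,-1.06,1],[0,-0.345,-0.067,-1.2,1],[0,-0.345,-0.067,-1.34,1],[0,-0.345,-0.067,-1.456,1],[0,-0.345,-0.067,-1.456,1]]]'; python3 - <<'E'
from h import *
to((.458,-.362,.0445),1.59)
E
```

```text
t: 11.0
tool_pos: [0.4552, -0.3616, 0.1785]
tool_rot: [-1.219, 1.192, 1.223]
contact_force: [0.5, 0.4, -2.9]
opening: 0.0254
t 11.00 tcp [ 0.4552 -0.3616  0.1785] q [-0.803 -0.011  1.767  0.008  1.388 -2.393] F [ 0.5  0.4 -2.9] T [-0.02  0.03 -0.  ] open 0.0254 x [ 0.004  0.008 -1.   ] jawang 1.589
shift [ 0.134  -0.0023 -0.0015]
turn about x -0.001 (or +-pi)
```

```bash
python3 -m jog '[[[0.04,-0.002,0,0,1],[0.08,-0.002,0,0,1],[0.11,-0.002,0,0,1],[0.12,-0.002,0,0,1],[0.126,-0.002,0,0,1],[0.13,-0.002,0,0,1],[0.132,-0.002,0,0,1],[0.132,-0.002,0,0,1]]]'; python3 - <<'E'
from h import *
to((.458,-.362,.0445),1.59)
E
```

```text
t: 11.8
tool_pos: [0.4584, -0.3613, 0.0479]
tool_rot: [-1.221, 1.192, 1.221]
contact_force: [-0.0, -1.2, -2.4]
opening: 0.0252
t 11.80 tcp [ 0.4584 -0.3613  0.0479] q [-0.799  0.139  1.846  0.009  1.157 -2.391] F [-0.  -1.2 -2.4] T [-0.02 -0.02  0.02] open 0.0252 x [ 0.005  0.006 -1.   ] jawang 1.589
shift [ 0.0034  0.0004 -0.0007]
turn about x -0.001 (or +-pi)
```

```bash
python3 -m jog '[[[0.002,0,0,0,1],[0.004,0,0,0,1],[0.005,0,0,0,1],[0.005,0,0,0,1]]]'; python3 - <<'E'
from h import *
to((.458,-.362,.0445),1.59)
crop("side","s11.png",330,250,430,350,6)
E
```

```text
t: 12.2
tool_pos: [0.4595, -0.3621, 0.0449]
tool_rot: [-1.223, 1.192, 1.219]
contact_force: [-0.3, 1.4, 4.9]
opening: 0.0253
t 12.20 tcp [ 0.4595 -0.3621  0.0449] q [-0.799  0.144  1.846  0.009  1.15  -2.391] F [-0.3  1.4  4.9] T [ 0.22  0.34 -0.02] open 0.0253 x [ 0.007  0.004 -1.   ] jawang 1.589
shift [0.0004 0.0015 0.0002]
turn about x -0.001 (or +-pi)
```

View pics/s11.png

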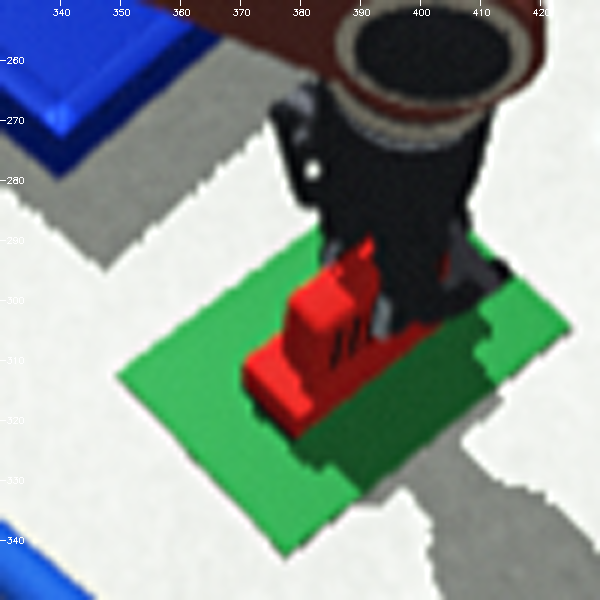

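```bash
python3 -m jog '[[[0,0,0,0,0.3],[0,0,0,0,-0.3],[0,0,0,0,-1],[0,0,0,0,-1],[0,0,0,0,-1],[0,0,0,0,-1],[-0.03,0,0,0,-1],[-0.08,0,0,0,-1],[-0.13,0,0,0,-1],[-0.15,0,0,0,-1],[-0.15,0,0,0,-1]]]'; python3 - <<'E'
from h import *
to((.558,.118,.16),.133)
crop("side","s12.png",330,250,430,350,6)
E
```

```text
t: 13.35
tool_pos: [0.4603, -0.3647, 0.2004]
tool_rot: [-1.231, 1.193, 1.211]
contact_force: [0.1, -0.3, -0.5]
opening: 0.0857
t 13.35 tcp [ 0.4603 -0.3647  0.2004] q [-0.801 -0.024  1.742  0.008  1.411 -2.39 ] F [ 0.1 -0.3 -0.5] T [-0.03 -0.04  0.01] open 0.0857 x [ 0.014 -0.003 -1.   ] jawang 1.589
shift [ 0.0405 -0.1057  0.481 ]
turn about x 1.456 (or +-pi)
```

View pics/s12.png

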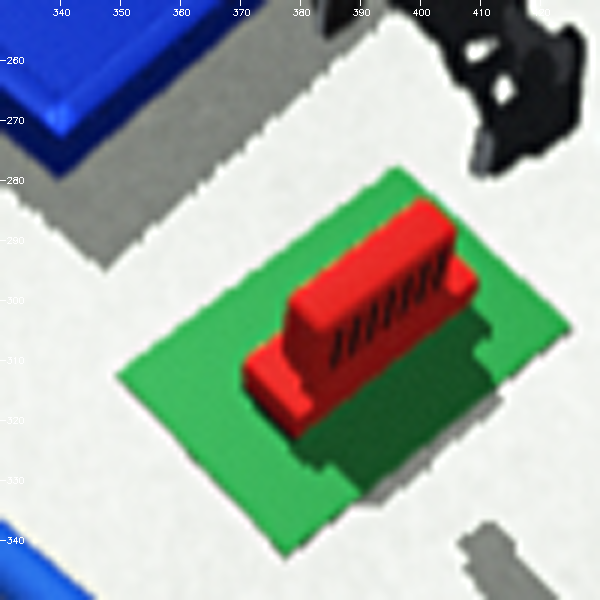

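```bash
python3 -m jog '[[[0,-0.01,0.05,-0.12,-1],[0,-0.02,0.1,-0.26,-1],[0,-0.03,0.15,-0.4,-1],[0,-0.04,0.2,-0.54,-1],[0,-0.05,0.25,-0.68,-1],[0,-0.06,0.3,-0.82,-1],[0,-0.07,0.35,-0.96,-1],[0,-0.085,0.4,-1.1,-1],[0,-0.1,0.44,-1.24,-1],[0.02,-0.106,0.481,-1.38,-1],[0.04,-0.106,0.481,-1.39,-1],[0.04,-0.106,0.481,-1.39,-1]]]'; python3 - <<'E'
from h import *
to((.558,.118,.11),2.98)
E
```

```text
t: 14.6
tool_pos: [0.5531, 0.1203, 0.1519]
tool_rot: [-2.136, 0.172, 2.139]
contact_force: [-0.2, 1.0, -0.8]
opening: 0.0856
t 14.60 tcp [0.5531 0.1203 0.1519] q [ 0.083 -0.024  1.826  0.     1.341 -2.898] F [-0.2  1.  -0.8] T [-0.04  0.    0.01] open 0.0856 x [-0.001 -0.    -1.   ] jawang 2.981
shift [ 0.0419  0.0015 -0.0053]
turn about x 0.001 (or +-pi)
```

```bash
python3 -m jog '[[[0.02,0.001,-0.005,0,-1],[0.042,0.001,-0.005,0,-1],[0.042,0.001,-0.005,0,-1],[0.042,0.001,-0.005,0,-1]]]'; python3 - <<'E'
from h import *
to((.558,.118,.034),2.98)
crop("side","s13.png",270,130,380,240,6);crop("top","t13.png",240,140,340,240,6)
E
```

```text
t: 15.0
tool_pos: [0.5573, 0.1177, 0.1095]
tool_rot: [-2.134, 0.174, 2.14]
contact_force: [0.1, -0.3, 0.3]
opening: 0.0855
t 15.00 tcp [0.5573 0.1177 0.1095] q [ 0.078  0.03   1.847  0.     1.267 -2.902] F [ 0.1 -0.3  0.3] T [ 0.05  0.   -0.02] open 0.0855 x [-0.003 -0.    -1.   ] jawang 2.980
shift [ 0.0755 -0.0004 -0.0009]
turn about x -0.000 (or +-pi)
```

View pics/s13.png

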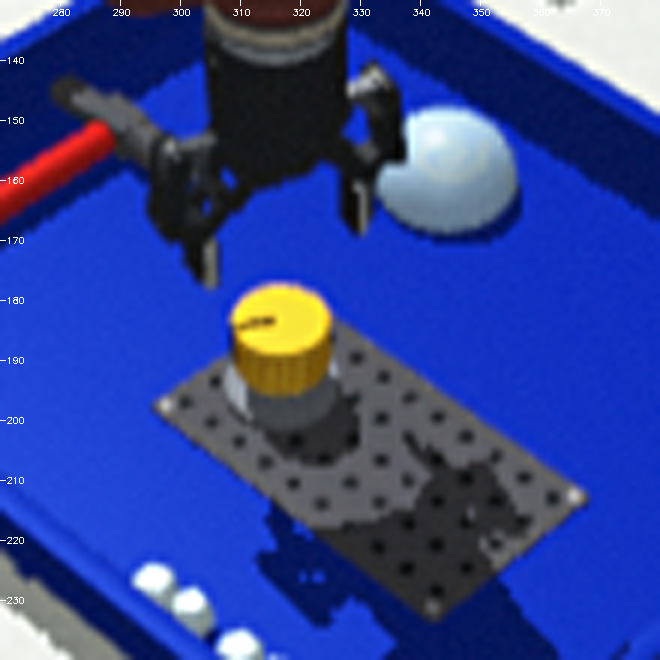

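View pics/t13.png

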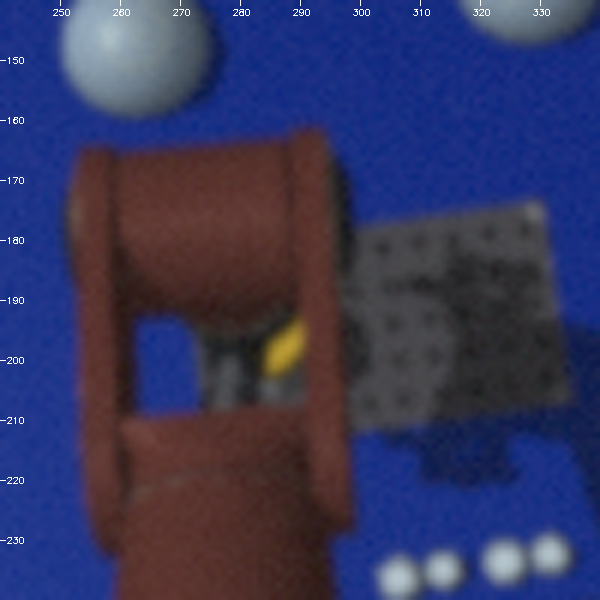

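```bash
python3 -m jog '[[[0.025,0,-0.002,0,-1],[0.05,0.001,-0.002,0,-1],[0.076,0.001,-0.002,0,-1],[0.076,0.001,-0.002,0,-1],[0.076,0.001,-0.002,0,-0.7],[0.076,0.001,-0.002,0,-0.5],[0.076,0.001,-0.002,0,-0.3],[0.076,0.001,-0.002,0,-0.1],[0.076,0.001,-0.002,0,0.1],[0.076,0.001,-0.002,0,0.1]]]' 40; python3 - <<'E'
from h import *
st()
crop("side","s14.png",270,130,380,240,6)
E
```

```text
t: 16.1
tool_pos: [0.5594, 0.1173, 0.0376]
tool_rot: [-2.134, 0.172, 2.14]
contact_force: [-9.3, 1.3, 9.1]
opening: 0.0548
t 16.10 tcp [0.5594 0.1173 0.0376] q [ 7.600e-02  1.290e-01  1.877e+00  1.000e-03  1.139e+00 -2.905e+00] F [-9.3  1.3  9.1] T [0.21 1.76 0.03] open 0.0548 x [-0.003  0.001 -1.   ] jawang 2.980
```

View pics/s14.png

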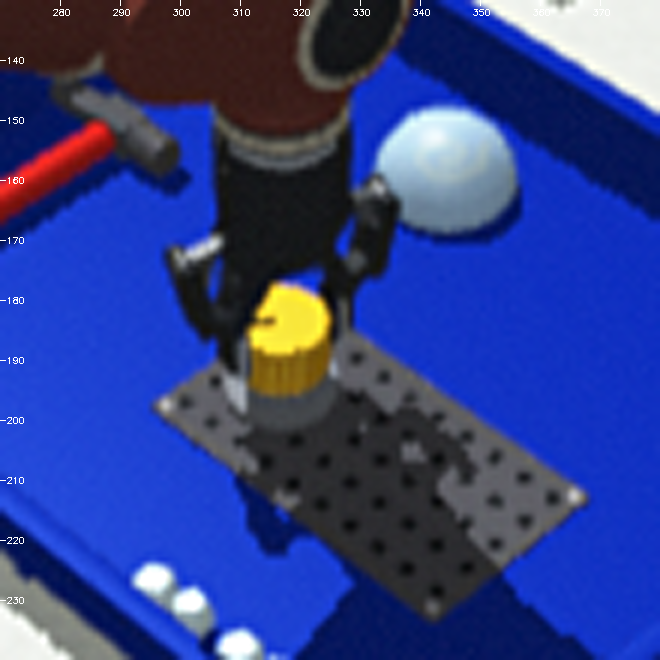

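```bash
python3 -m jog '[[[0,0,0.001,0,0.3],[0,0,0.001,0,0.3],[0,0,0.001,0.14,0.3],[0,0,0.001,0.28,0.3],[0,0,0.001,0.42,0.3],[0.001,0,0.001,0.56,0.3],[0.001,0,0.001,0.7,0.3],[0.001,0,0.001,0.84,0.3],[0.001,0,0.001,0.98,0.3],[0.001,0,0.001,1.12,0.3],[0.001,0,0.001,1.26,0.3],[0.001,0,0.001,1.4,0.3]]]' 60; python3 - <<'E'
from h import *
st()
crop("side","s15.png",270,130,380,240,6)
E
```

```text
t: 17.35
tool_pos: [0.5556, 0.1214, 0.0367]
tool_rot: [-1.201, 1.208, 1.223]
contact_force: [-9.7, 13.5, 3.8]
opening: 0.054
t 17.35 tcp [0.5556 0.1214 0.0367] q [ 0.08   0.127  1.881  0.011  1.143 -1.499] F [-9.7 13.5  3.8] T [2.45 1.47 0.2 ] open 0.0540 x [-0.01   0.009 -1.   ] jawang 1.574
```

View pics/s15.png

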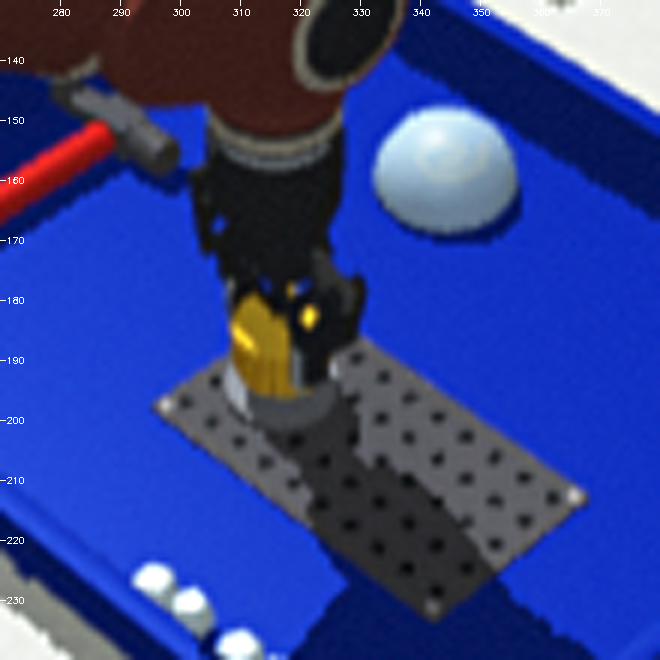

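```bash
python3 -m jog '[[[0,0,0,0,0],[0,0,0,0,-0.5],[0,0,0,0,-0.7],[0,0,0,0,-0.7],[0,0,0,0,-0.7]]]'; python3 - <<'E'
from h import *
to((.559,.1214,.033),1.574)
E
```

```text
t: 17.9
tool_pos: [0.5561, 0.1213, 0.0372]
tool_rot: [-1.198, 1.21, 1.219]
contact_force: [0.3, 0.9, 0.5]
opening: 0.0728
t 17.90 tcp [0.5561 0.1213 0.0372] q [ 0.079  0.127  1.88   0.011  1.143 -1.495] F [0.3 0.9 0.5] T [ 0.01 -0.05 -0.01] open 0.0728 x [-0.009  0.009 -1.   ] jawang 1.570
shift [ 0.0042 -0.0029  0.    ]
turn about x -0.004 (or +-pi)
```

```bash
python3 -m jog '[[[0.002,-0.003,0,0,-0.7],[0.004,-0.003,0,0,-0.7],[0.004,-0.003,0,0,-0.7],[0.004,-0.003,0,0,-0.4],[0.004,-0.003,0,0,-0.1],[0.004,-0.003,0,0,0.1],[0.004,-0.003,0,0,0.3],[0.004,-0.003,0,0,0.3]]]' 60; python3 - <<'E'
from h import *
st()
E
```

```text
t: 18.7
tool_pos: [0.5591, 0.1218, 0.0336]
tool_rot: [-1.197, 1.209, 1.219]
contact_force: [-3.5, 3.6, 4.6]
opening: 0.0546
t 18.70 tcp [0.5591 0.1218 0.0336] q [ 0.079  0.138  1.874  0.011  1.137 -1.495] F [-3.5  3.6  4.6] T [0.39 0.4  0.02] open 0.0546 x [-0.009  0.01  -1.   ] jawang 1.570
```

```bash
python3 -m jog '[[[0,0,0,0.13,0.3],[0,0,0,0.26,0.3],[0,0,0,0.39,0.3],[0,0,0,0.52,0.3],[0.001,0,0,0.65,0.3],[0.001,0,0,0.78,0.3],[0.001,0,0,0.9,0.3]]]'; python3 - <<'E'
from h import *
st()
E
python3 -m jog '[[[0,0,0,0.1,0.3],[0,0,0,0.2,0.3],[0,0,0,0.3,0.3]]]'; python3 - <<'E'
from h import *
st()
E
```

```text
t: 19.4
tool_pos: [0.5594, 0.1225, 0.0328]
tool_rot: [-0.51, 1.511, 0.531]
contact_force: [-0.6, 3.6, 2.3]
opening: 0.0544
t 19.40 tcp [0.5594 0.1225 0.0328] q [ 0.08   0.14   1.874  0.013  1.135 -0.59 ] F [-0.6  3.6  2.3] T [0.69 0.11 0.14] open 0.0544 x [-0.008  0.011 -1.   ] jawang 0.665
t: 19.7
tool_pos: [0.5596, 0.1226, 0.0326]
tool_rot: [-0.274, 1.557, 0.293]
contact_force: [-0.7, 2.6, 0.7]
opening: 0.0546
t 19.70 tcp [0.5596 0.1226 0.0326] q [ 0.08   0.14   1.874  0.013  1.133 -0.287] F [-0.7  2.6  0.7] T [ 0.42 -0.09  0.15] open 0.0546 x [-0.007  0.011 -1.   ] jawang 0.361
```

```bash
python3 -m jog '[[[0,0,0,0.1,0.3],[0,0,0,0.2,0.3],[0,0,0,0.3,0.3]]]'; python3 - <<'E'
from h import *
st()
E
```

```text
t: 20.0
tool_pos: [0.5598, 0.1216, 0.0325]
tool_rot: [-0.044, 1.576, 0.056]
contact_force: [-0.6, 7.0, 2.0]
opening: 0.0546
t 20.00 tcp [0.5598 0.1216 0.0325] q [0.08  0.14  1.874 0.009 1.133 0.012] F [-0.6  7.   2. ] T [0.82 0.1  1.06] open 0.0546 x [-0.006  0.008 -1.   ] jawang 0.064
```

```bash
python3 -m jog '[[[0.0005,0,0,0.1,0.3],[0.0005,0,0,0.2,0.3],[0.0005,0,0,0.25,0.3]]]'; python3 - <<'E'
from h import *
st()
crop("side","s16.png",290,150,350,210,10)
E
```

```text
t: 20.3
tool_pos: [0.5597, 0.1206, 0.0323]
tool_rot: [0.145, 1.573, -0.14]
contact_force: [-1.2, 9.5, 3.3]
opening: 0.0549
t 20.30 tcp [0.5597 0.1206 0.0323] q [0.08  0.14  1.875 0.005 1.133 0.259] F [-1.2  9.5  3.3] T [1.59 0.26 1.48] open 0.0549 x [-0.007  0.004 -1.   ] jawang -0.182
```

View pics/s16.png

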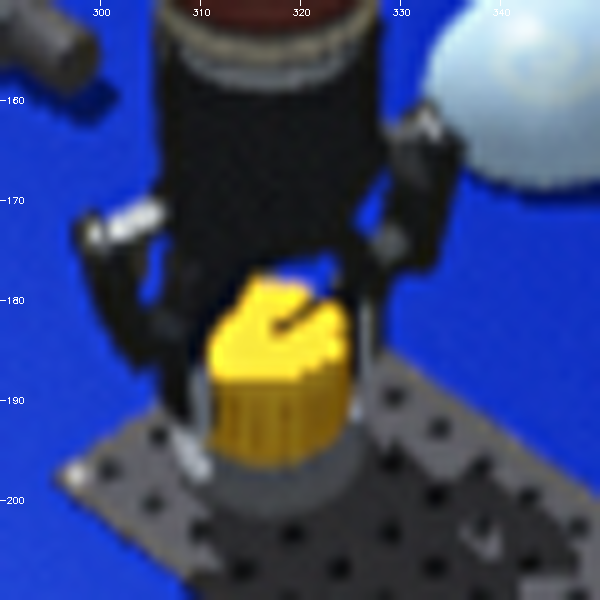

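```bash
python3 - <<'E'
from h import *
for z,c,m in [(.067,(316.6,183.2),(309,184.7)),(.064,(317.3,182.8),(323,178.6)),(.064,(317.3,182.8),(321,180))]:
    a=w("side",*c,z);b=w("side",*m,z); d=b-a; print(a,d,np.hypot(*d[:2]),np.arctan2(d[1],d[0]))
C=np.array([.559,.1215,.064])
for ang in np.arange(-.6,.3,.1): print(round(ang,2),p("side",C+[.0265*np.cos(ang),.0265*np.sin(ang),0])-p("side",C))
E
```

```text
[0.56057376 0.11798821 0.067     ] [-0.02500222  0.01001262  0.        ] 0.02693257348977518 2.7606818109857896
[0.56542907 0.12054323 0.064     ] [0.0281555  0.00455387 0.        ] 0.02852139358491096 0.16035128940628895
[0.56542907 0.12054323 0.064     ] [0.01843866 0.00323816 0.        ] 0.018720839147839136 0.1738452552504489
-0.6 [ 7.68465813 -0.29876045]
-0.5 [ 7.60763527 -0.8365684 ]
-0.4 [ 7.45499674 -1.36481714]
-0.3 [ 7.22850954 -1.87830687]
-0.2 [ 6.93065201 -2.37201696]
-0.1 [ 6.56458078 -2.84115165]
-0.0 [ 6.13409229 -3.28118239]
0.1 [ 5.64357961 -3.68788678]
0.2 [ 5.0979852  -4.05738385]
```

```bash
python3 -m jog '[[[0,0,0,0,0.3],[0,0,0,-0.02,0.3]]]'; python3 - <<'E'
from h import *
st()
E
python3 -m jog '[[[0,0,0,-0.03,0.3],[0,0,0,-0.03,0.3]]]'; python3 - <<'E'
from h import *
st()
E
```

```text
t: 20.55
tool_pos: [0.5598, 0.1212, 0.0322]
tool_rot: [0.131, 1.573, -0.123]
contact_force: [-3.1, 0.2, 4.3]
opening: 0.0544
t 20.55 tcp [0.5598 0.1212 0.0322] q [0.08  0.14  1.875 0.006 1.132 0.239] F [-3.1  0.2  4.3] T [0.09 0.33 0.89] open 0.0544 x [-0.006  0.005 -1.   ] jawang -0.161
t: 20.75
tool_pos: [0.5598, 0.1212, 0.0323]
tool_rot: [0.108, 1.575, -0.1]
contact_force: [-2.2, 1.0, 3.2]
opening: 0.0546
t 20.75 tcp [0.5598 0.1212 0.0323] q [0.08  0.14  1.875 0.007 1.132 0.209] F [-2.2  1.   3.2] T [0.17 0.29 0.25] open 0.0546 x [-0.006  0.006 -1.   ] jawang -0.132
```

```bash
python3 -m jog '[[[0,0,0,-0.12,0.3],[0,0,0,-0.26,0.3],[0,0,0,-0.4,0.3],[-0.0005,0,0,-0.54,0.3],[-0.0005,0,0,-0.68,0.3],[-0.001,0,0,-0.82,0.3],[-0.001,0,0,-0.96,0.3],[-0.001,0,0,-1.1,0.3],[-0.001,0,0,-1.24,0.3],[-0.0015,0,0,-1.38,0.3],[-0.0015,0,0,-1.5,0.3],[-0.0015,0,0,-1.5,0.3]]]'; python3 - <<'E'
from h import *
st()
crop("side","s17.png",290,150,350,210,10);crop("top","t17.png",250,150,350,250,6)
E
```

```text
t: 21.95
tool_pos: [0.5606, 0.1217, 0.0339]
tool_rot: [-1.05, 1.298, 1.064]
contact_force: [0.2, 3.9, 0.4]
opening: 0.0545
t 21.95 tcp [0.5606 0.1217 0.0339] q [ 0.08   0.138  1.874  0.009  1.133 -1.289] F [0.2 3.9 0.4] T [ 0.63 -0.19  0.09] open 0.0545 x [-0.004  0.007 -1.   ] jawang 1.366
```

View pics/s17.png

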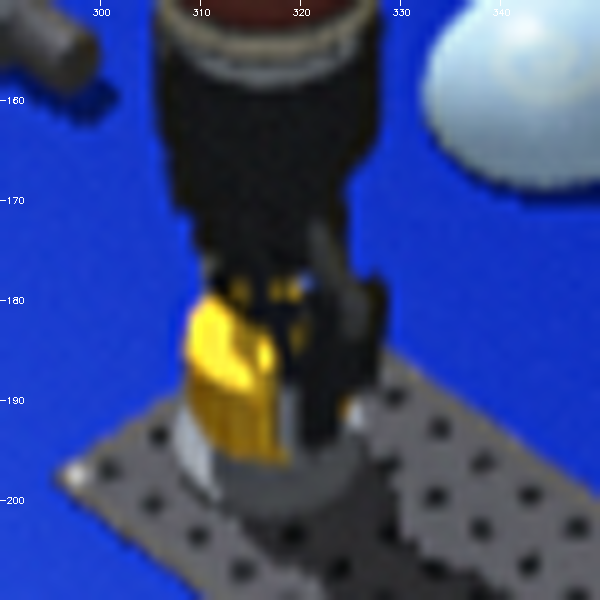

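View pics/t17.png

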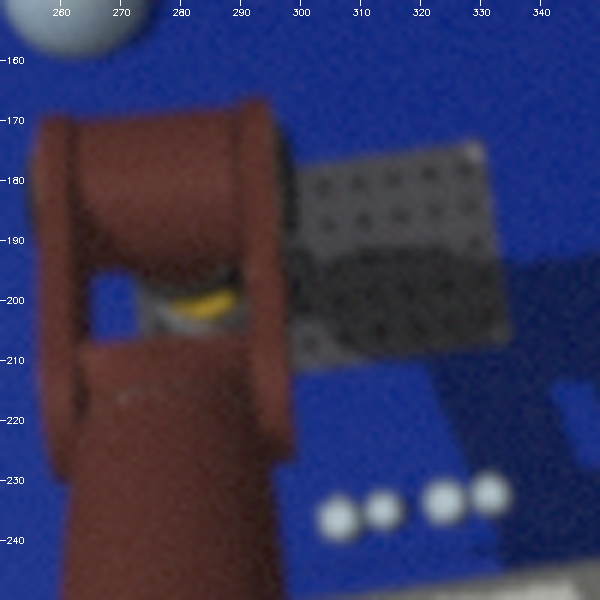

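```bash
python3 -m jog '[[[0,0,0,-0.06,0.3],[0,0,0,-0.09,0.3],[0,0,0,-0.09,0.3],[0,0,0,-0.09,0.3]]]'; python3 - <<'E'
from h import *
st()
E
python3 -m jog '[[[0,0,0,0,0],[0,0,0,0,-0.5],[0,0,0,0,-0.9],[0,0,0,0,-0.9],[0,0,0,0,-0.9],[-0.03,0,0,0,-0.9],[-0.08,0,0,0,-0.9],[-0.09,0,0,0,-0.9],[-0.09,0,0,0,-0.9]]]'; python3 - <<'E'
from h import *
st()
crop("side","s18.png",290,150,350,210,10)
E
```

```text
t: 22.45
tool_pos: [0.5606, 0.1217, 0.0339]
tool_rot: [-1.115, 1.26, 1.128]
contact_force: [1.3, 3.9, 0.5]
opening: 0.0546
t 22.45 tcp [0.5606 0.1217 0.0339] q [ 0.08   0.138  1.874  0.008  1.133 -1.376] F [1.3 3.9 0.5] T [ 0.5  -0.02  0.03] open 0.0546 x [-0.004  0.007 -1.   ] jawang 1.453
t: 23.35
tool_pos: [0.5631, 0.1211, 0.1273]
tool_rot: [-1.117, 1.255, 1.124]
contact_force: [-0.7, -0.0, 0.5]
opening: 0.0809
t 23.35 tcp [0.5631 0.1211 0.1273] q [ 0.079  0.021  1.824  0.008  1.293 -1.376] F [-0.7 -0.   0.5] T [-0.    0.01  0.01] open 0.0809 x [ 0.003  0.008 -1.   ] jawang 1.453
```

View pics/s18.png

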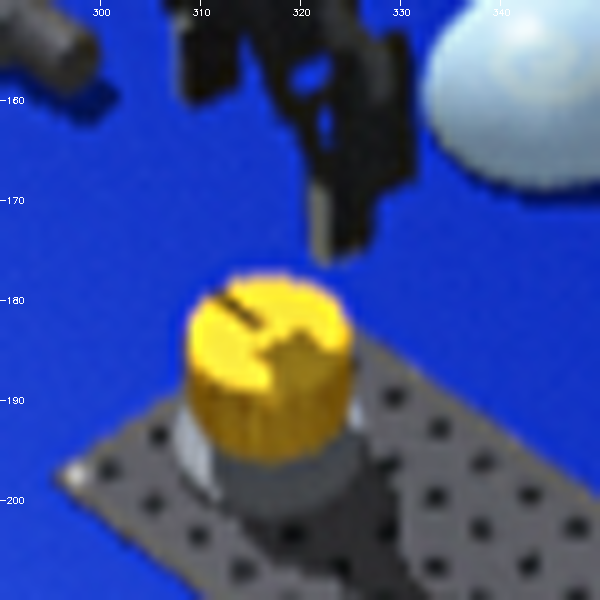

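```bash
python3 - <<'E'
from h import *
def ang(a,b,z):
    d=w("side",*b,z)-w("side",*a,z); return np.arctan2(d[1],d[0]), np.hypot(*d[:2])
print("start",ang((315.5,183.3),(309,184.7),.067))
print("bottom",ang((317.3,182.8),(323,178.6),.064),ang((317.8,182.7),(322.5,179),.064))
print("now",ang((316,182.6),(311.5,179),.0655),ang((316.9,183.1),(311.5,179),.0655))
E
```

```text
start (np.float64(2.784505065537496), np.float64(0.023175888229969032))
bottom (np.float64(0.16035128940628895), np.float64(0.02852139358491096)) (np.float64(0.1934562347613163), np.float64(0.024363768968497374))
now (np.float64(1.6457718719185446), np.float64(0.023845453705945697)) (np.float64(1.671171993311897), np.float64(0.027768576498298187))
```

```bash
python3 - <<'E'
from h import *
to((.560,.1216,.034),1.453)
E
```

```text
t 23.40 tcp [0.5615 0.121  0.1247] q [ 0.079  0.023  1.827  0.008  1.293 -1.376] F [-0.1  0.5  0.4] T [-0.05 -0.02  0.02] open 0.0808 x [-0.002  0.007 -1.   ] jawang 1.453
shift [ 0.0907  0.0013 -0.0003]
turn about x -0.000 (or +-pi)
```

```bash
python3 -m jog '[[[0.03,0.001,0,0,-0.9],[0.06,0.001,0,0,-0.9],[0.09,0.001,0,0,-0.9],[0.09,0.001,0,0,-0.9],[0.09,0.001,0,0,-0.5],[0.09,0.001,0,0,-0.2],[0.09,0.001,0,0,0],[0.09,0.001,0,0,0.2],[0.09,0.001,0,0,0.3],[0.09,0.001,0,0,0.3]]]' 40; python3 - <<'E'
from h import *
st()
E
python3 -m jog '[[[0,0,0,-0.02,0.3],[0,0,0,-0.03,0.3],[0,0,0,-0.03,0.3],[0,0,0,-0.03,0.3],[0,0,0,-0.03,0.3]]]'; python3 - <<'E'
from h import *
st()
crop("side","s19.png",290,150,350,210,10)
d=imaging.get_image("side"); cv2.imwrite("pics/f.png",d["color"][:,:,::-1])
print(st(False)[0]["dq"].round(4))
E
```

```text
t: 24.4
tool_pos: [0.561, 0.1219, 0.0358]
tool_rot: [-1.116, 1.258, 1.126]
contact_force: [-1.5, 1.7, 2.9]
opening: 0.0547
t 24.40 tcp [0.561  0.1219 0.0358] q [ 0.081  0.134  1.874  0.008  1.133 -1.376] F [-1.5  1.7  2.9] T [0.05 0.26 0.03] open 0.0547 x [-0.     0.008 -1.   ] jawang 1.453
t: 24.9
tool_pos: [0.561, 0.122, 0.0359]
tool_rot: [-1.138, 1.244, 1.148]
contact_force: [-1.1, 2.1, 1.5]
opening: 0.0548
t 24.90 tcp [0.561  0.122  0.0359] q [ 0.081  0.134  1.874  0.008  1.133 -1.406] F [-1.1  2.1  1.5] T [ 0.04  0.3  -0.08] open 0.0548 x [-0.     0.008 -1.   ] jawang 1.483
[ 0.0006 -0.0003  0.001  -0.0012  0.0015 -0.0006]
```

View pics/s19.png

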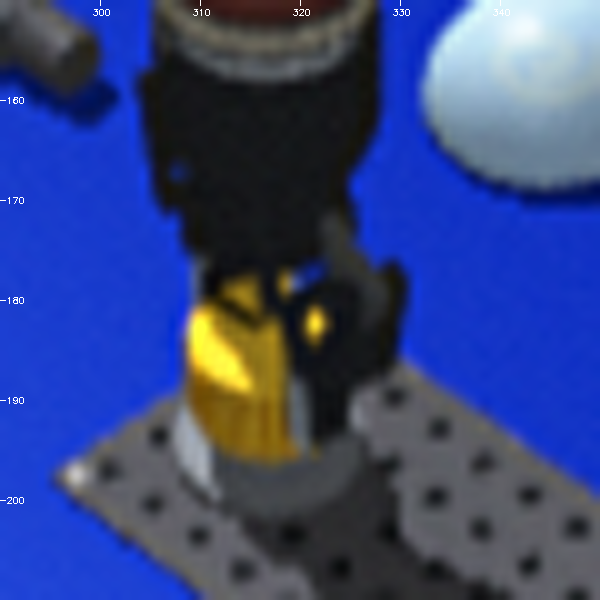

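View pics/f.png

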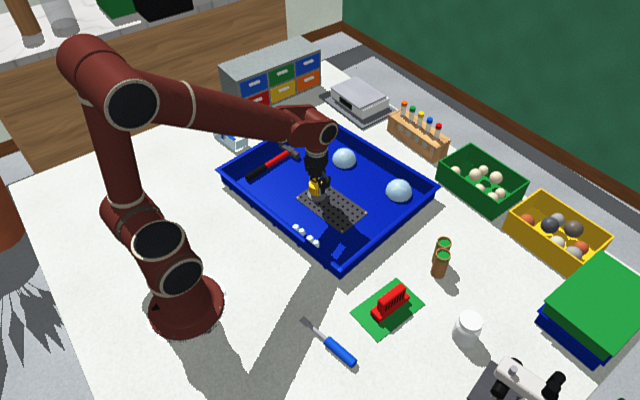

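```bash
python3 -c "
from station import ctrl
ctrl.finish_job()"
```

```text
the job is handed in; nothing more can be done
```

The job is done and handed in at about 25 s of the 72 s allowed; the hand-in reports no verdict.

- **Chips:** I wiped all four off the strainer's -x side with the scraper, in one stroke. They lie on the bare tray floor, roughly 85 mm past the strainer's edge.
- **Scraper:** It stands upright and released, within about 10 mm of the mat's middle. In the last picture the domes and tools look where they were at the start.
- **Cap, screwing down:** I screwed the cap down until the wrist moment jumped from about 0.15 to 1.5 N m, which I took as the stop. At the stop the fingers slipped on the cap. I therefore took the zero from the angle at which that moment unloaded as I began backing off.
- **Cap, backing off:** I turned it back 1.57 rad from that zero, then released it to look at the mark and regripped. The mark showed about 1.48 rad (give or take 0.1), a little less than the arm's 1.57, so I added 0.03 rad. The cap should stand at about 1.5 to 1.6 rad, inside the 1.31 to 1.83 window.
- **Final grip:** The fingers hold the cap at 40 N and an opening of 55 mm, about 2 mm or less off its axis. The arm is still and the force on the tool is about 3 N.

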